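# Set out the sewing things by height

### The arm

A 7-joint arm with a two-finger parallel gripper is mounted at the origin on a cart in front of the work surface, level with it; the furniture and walls round the work are solid. World frame = base frame: x ahead of the robot, y to its left, z up, the work surface at z = 0. Lengths are in m, angles in rad, forces in N, time in s.
With the tool pointing down it reaches from about 0.35 to 0.9 m from the base axis. Payload 8.1 kg.
Tool frame: the origin (TCP) lies at the very end of the fingers, on their centre line; the grasp point (between the pads) lies arm.grip_point_offset behind it (arm.grip_point_offset is the distance from the TCP to the grasp point, in m); z points along the fingers, y is the line along which they close (so a half turn about z gives the same grasp; the last joint's range is limited). The gripper opens to 92 mm and grips with 3 to 60 N. Pads are 19 mm wide; open, the fingers measure 130 mm over their backs; the gripper's body (75 mm by 190 mm) begins 47 mm behind the grasp point.
Start: joints at [-1.412, 0.434, 0.025, 1.573, -0.012, 1.134, -0.075], TCP at [0.162, 0.604, 0.227] pointing down, gripper open.
Joint ranges: [-2.62, 2.62], [-0.44, 2.09], [-1.27, 1.32], [0.08, 2.57], [-1.32, 4.46], [0.12, 2], [-2.74, 2.74]. Speed limits (rad/s): [2.22, 2.22, 3.01, 3.01, 3.14, 3.14, 3.14].

### API

Orientations are given as a rotation vector (axis times angle).
In Python, from cell import arm gives the robot as it stands. The module is installed in compiled form; this text tells all that it offers.
- The arm moves only by the shell command python3 -m creep 'ROWS' [OPENING] [FORCE]. ROWS is JSON, a list of rows, each a list of 6 numbers: the shift along the tool's x, y, z scaled (see below), then the turn, a rotation vector about the tool's x, y, z scaled (see below). A call has 1 to 20 rows; each row shifts and turns the commanded pose from where the row before left it, along the tool's axes as they then stand; what a row does not reach is not made up. The controller multiplies each number of a shift by 0.4 m and each number of a turn by 120 degrees. A row lasts 1/12 s, in which the tool goes at most 41.7 mm and 7.16 degrees, less where a joint would pass 70% of its speed; a pose out of reach is approached as far as the arm can. A call with a number of a shift or a turn outside -1 to 1 is refused whole. A call with a gripper value outside its range is refused whole. OPENING is the closure, from -1 (fully open) to 1 (shut), set as the call begins (- or left out, the last holds). The fingers move at their own pace and stop on an object; FORCE is the grip in N (left out, the last holds). Time passes only in rows, so rows that do not move let the fingers close. It gives the time, the measured TCP pose, the force, the opening and the grip force at its end, in the units of the state.
- arm.observe(): the state, without advancing time (a new reading comes with each control period).
- arm.get_image(name): name is "scene" or "side" or "wrist"; returns a dict with "frame" (480x640x3 uint8, red, green, blue), "intrinsics" (3x3 intrinsics, pixels), "rvec" (rotation vector, rad) and "tvec" (3), from world to camera coordinates, as OpenCV has them; the wrist camera has in their place "mount" (4x4, takes a point from camera to tool coordinates, whose origin is the TCP and whose axes are the flange's). Camera axes: x right, y down, z forward; pixel columns grow to the right and rows downward; lengths in m; the calibration is good to about 2 mm. The wrist camera is an equidistant fisheye: a pixel r from the principal point sees the ray r / f radians off the axis. A picture is of the moment at which its call begins: read the wrist's pose just before it. There is no depth.
- arm.sign_off(): hands the job in; it is judged then, once.
The state is a dict: "clock": time; "joints": joint angles; "dq": joint speeds; "joint_efforts": joint torques, N m; "position": TCP position; "ee_rot": TCP orientation; "force": force on the tool from outside, world axes, zero at the start; "ft_torque": the same for the moment, N m; "width": opening from 0.0 (shut) to 1.0 (fully open); "gripper_force": force on a finger pad.
Only numpy, scipy, OpenCV 4.12 (cv2) and the standard library are available. Lean on these libraries where they do the work, as an engineer would, in place of code of your own. Each camera call takes 0.05 s, during which the arm holds its last target. There are 200 camera calls.

### The job

Set the beeswax cake, the thimble, the red spool, the yellow spool and the green glue stick out on the blue wooden board for the sewing class, each standing upright and centred on its own round white mark, in order of height: the lowest on the mark next to the red knob, each following mark the next taller, the tallest next to the white knob. Let go of everything and leave it standing still.

Things in the scene. Friction and masses are not known exactly. Their poses are not given: they have to be found in the camera images.
- beeswax_cake: round flat cake of ochre beeswax, 35 mm across, 13 mm high (the lowest), lying flat. Loose. Origin: centre of its underside, z up.
- sewing_thimble: dark grey steel thimble with lighter rings round it, standing on its beaded rim, 20 mm across at the foot, tapering to about 16 mm near the closed top, 21 mm high. Loose. Origin: centre of its underside, z up.
- red_spool: small spool of red thread standing on end, 52 mm high, cream end flanges 29 mm across and 6 mm thick, 18 mm thick at the thread. Loose. Origin: centre of its underside, z up.
- yellow_spool: small spool of yellow thread standing on end, 60 mm high, cream end flanges 33 mm across and 7 mm thick, 20 mm thick at the thread. Loose. Origin: centre of its underside, z up.
- green_glue_stick: green glue stick with a white band, standing on end, round, 24 mm across, 86 mm high (the tallest). Loose. Origin: centre of its underside, z up.
- rail: fixed blue-painted wooden board, 340 mm long (its y axis), 62 mm wide (its x axis), flat top 12 mm above the table. Five round white marks, 39 mm across with a dark rim, level with the top, lie along its middle line at y = -116, -58, 0, +58 and +116 mm in the board's frame. Origin: centre of its underside, on the table; x points away from the robot at yaw 0.
- red_knob: small red turned knob fixed on top of one end of the board, 25 mm across, 32 mm high, on the middle line 40 mm beyond the centre of the nearest end mark; it shows the end at which the row begins, and changes ends from start to start. Origin: centre of its underside.
- white_knob: the same knob in white, fixed at the other end of the board. Origin: centre of its underside.
There are look-alikes about, which are no part of the job. What is shaped like the yellow_spool but purple or turquoise is not meant.

How it is judged:
By the outcome, as a careful person would: the job done as asked, in the order asked, and still so for the second after the job is handed in, with the robot touching nothing.
It also fails if it takes over 112 s, if anything falls off the work surface, if the arm or the gripper's body presses on something with over 40 N, if the wrist force passes 120 N, or if a joint passes its speed limit or range.

## Working session

There is one attempt and no reset: what is moved stays moved. The work goes in short steps, Python scripts to look and compute and a shell command to move; the robot and the scene stay as the last step left them, time stands still between calls to the robot, and variables do not carry over. Pictures are saved under pics/ and viewed, at most 14 in all, crops included, and the job is handed in when it is done.

```bash
mkdir -p pics; python3 - <<'E'
from cell import arm
import cv2,pickle
s=arm.observe();print(s,arm.grip_point_offset)
d={'s':s}
for n in("scene","side","wrist"):
    d[n]=arm.get_image(n);cv2.imwrite(f"pics/{n}0.png",d[n]["frame"][...,::-1])
    print(n,{k:v for k,v in d[n].items() if k!='frame'})
pickle.dump(d,open("d0.pkl","wb"))
E
```

```text
{'clock': 0.0, 'joints': array([-1.41160707,  0.43523637,  0.02497363,  1.57411866, -0.0115817 ,
        1.13399929, -0.07512863]), 'dq': array([-0.0001918 ,  0.0008397 ,  0.00013999, -0.0012265 ,  0.00110172,
        0.00113477, -0.00057091]), 'joint_efforts': array([-2.70514602e-04, -6.67854381e+01,  9.85001698e-01, -3.14455068e+01,
       -6.05170336e-02,  4.29061381e-02,  1.55877533e-04]), 'position': array([0.16168277, 0.603181  , 0.22592834]), 'ee_rot': array([-4.10180454e-01, -3.11465063e+00,  2.53884485e-03]), 'force': array([-0.27208042,  0.13747225,  0.23639232]), 'ft_torque': array([-0.01147118, -0.01379524,  0.0061209 ]), 'gripper_force': 0.0, 'width': 1.0000754267951057} 0.0188
scene {'intrinsics': array([[623.31733774,   0.        , 315.79251094],
       [  0.        , 623.31733774, 230.06739372],
       [  0.        ,   0.        ,   1.        ]]), 'rvec': array([ 2.07189458, -0.5265368 ,  0.30128631]), 'tvec': array([-0.46623001,  0.16457686,  0.98319066])}
side {'intrinsics': array([[461.16768288,   0.        , 317.23526911],
       [  0.        , 461.16768288, 238.99852113],
       [  0.        ,   0.        ,   1.        ]]), 'rvec': array([ 2.06494571, -0.36965307,  0.18389963]), 'tvec': array([-0.47336498,  0.12522816,  0.81449265])}
wrist {'intrinsics': array([[371.64829954,   0.        , 318.64262982],
       [  0.        , 371.64829954, 240.22554995],
       [  0.        ,   0.        ,   1.        ]]), 'mount': array([[-2.13982446e-04, -9.69723929e-01, -2.44203717e-01,
         6.45689121e-02],
       [ 9.99999570e-01, -4.27974637e-04,  8.23226179e-04,
        -1.48583831e-04],
       [-9.02815122e-04, -2.44203435e-01,  9.69723603e-01,
        -1.58392508e-01],
       [ 0.00000000e+00,  0.00000000e+00,  0.00000000e+00,
         1.00000000e+00]])}
```

View pics/scene0.png

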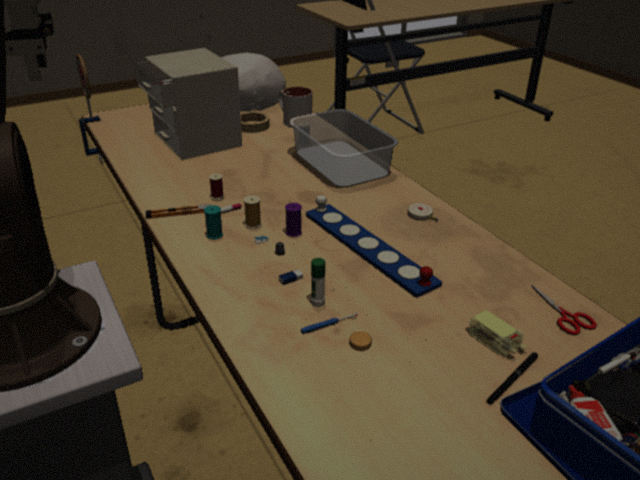

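View pics/side0.png

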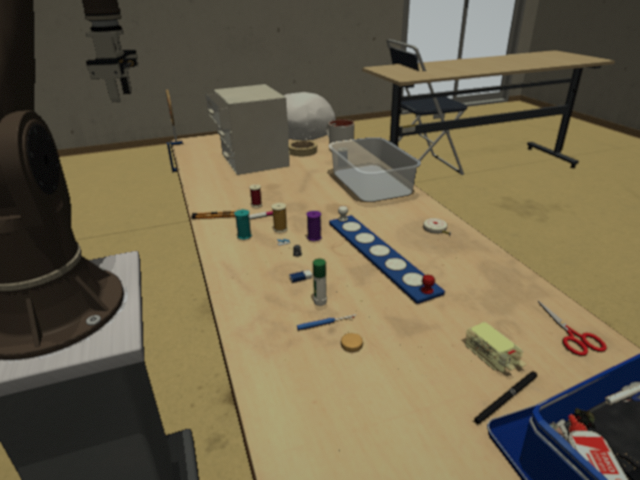

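View pics/wrist0.png

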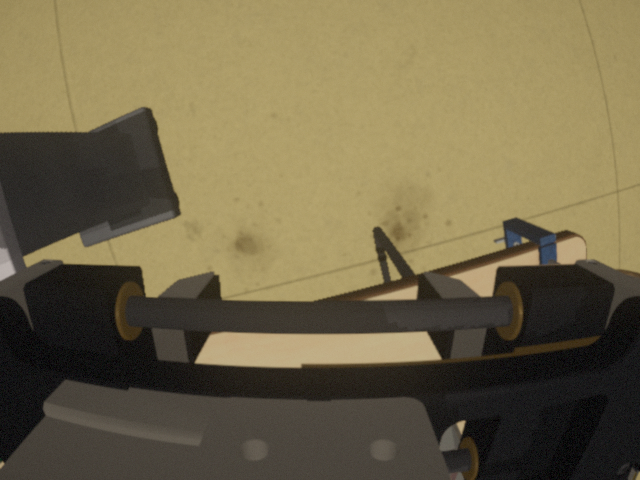

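The scene view shows: red spool (217,186), ochre-yellow spool (252,212), purple (293,219) and turquoise (213,222) look-alikes, thimble (280,248), glue stick (318,282), beeswax (360,341), red knob (426,274), white knob (321,202). The side view has the same layout; the wrist sees only the floor and the table edge. I'll take one enlarged crop of each fixed view to check the choices and read pixels.

```bash
python3 - <<'E'
import cv2
a=cv2.imread("pics/scene0.png")[165:360,190:450]; b=cv2.imread("pics/side0.png")[175:360,190:450]
f=lambda x:cv2.convertScaleAbs(cv2.resize(x,None,fx=3,fy=3,interpolation=cv2.INTER_CUBIC),alpha=1.6)
cv2.imwrite("pics/sc1.png",f(a));cv2.imwrite("pics/si1.png",f(b))
E
```

```text
(no output)
```

View pics/sc1.png

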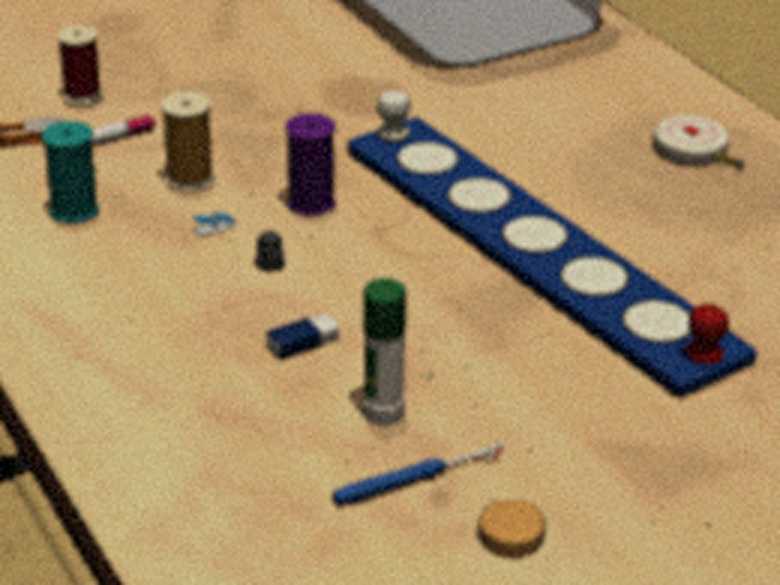

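View pics/si1.png

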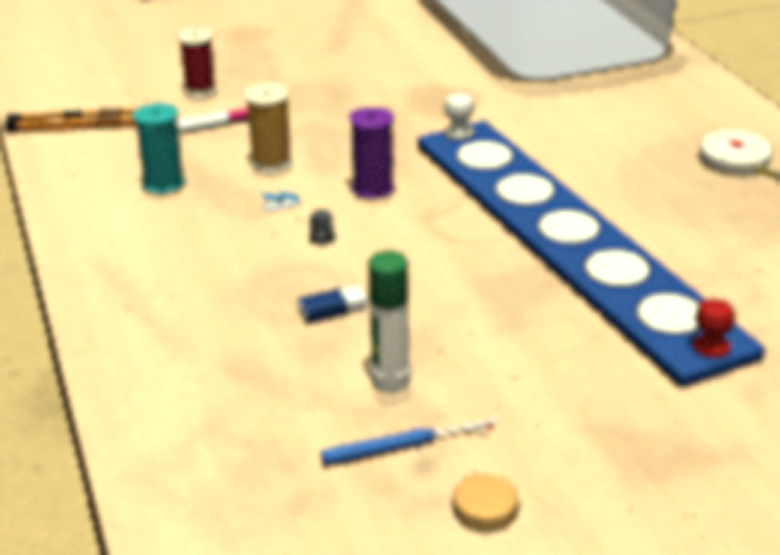

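Both crops show the same layout. The choices are confirmed: cream-flanged red spool (crop 78,36), cream-flanged ochre/yellow spool (187,103), thimble (269,237), glue stick (384,290) and beeswax (512,520). The all-purple and all-turquoise spools are the decoys. The marks run from (428,157) at the white knob to (658,320) at the red knob.

```bash
cat > h.py <<'E'
import numpy as np,cv2,pickle
from scipy.spatial.transform import Rotation as R
def ray(im,uv):
    r=R.from_rotvec(im['rvec']).as_matrix();c=-r.T@im['tvec']
    d=r.T@np.linalg.inv(im['intrinsics'])@[uv[0],uv[1],1];return c,d/np.linalg.norm(d)
def plane(im,uv,z):
    c,d=ray(im,uv);return (c+d*(z-c[2])/d[2])
def wray(im,pos,rv,uv):
    K=im['intrinsics'];v=np.array([uv[0]-K[0,2],uv[1]-K[1,2]]);r=np.hypot(*v);t=r/K[0,0]
    d=np.array([*(v/max(r,1e-9)*np.sin(t)),np.cos(t)]);M=im['mount'];T=R.from_rotvec(rv).as_matrix()
    return pos+T@M[:3,3],T@M[:3,:3]@d
def wproj(im,pos,rv,p):
    M=im['mount'];T=R.from_rotvec(rv).as_matrix();q=M[:3,:3].T@(T.T@(np.array(p)-pos)-M[:3,3])
    K=im['intrinsics'];t=np.arctan2(np.hypot(q[0],q[1]),q[2]);n=np.hypot(q[0],q[1])
    return K[0,0]*t*q[0]/n+K[0,2],K[0,0]*t*q[1]/n+K[1,2]
def tri(rs):
    A=sum(np.eye(3)-np.outer(d,d) for c,d in rs);b=sum((np.eye(3)-np.outer(d,d))@c for c,d in rs);return np.linalg.solve(A,b)
E
python3 - <<'E'
from h import *
d=pickle.load(open("d0.pkl","rb"));np.set_printoptions(precision=4,suppress=True)
P=dict(red=((78,36),(196,37),.052),yel=((187,103),(267,94),.06),thi=((269,237),(321,216),.021),glue=((384,290),(388,262),.086),wax=((512,520),(486,495),.013),
m1=((428,157),(484,154),.012),m2=((479,193),(524,188),.012),m3=((535,233),(569,225),.012),m4=((594,275),(617,267),.012),m5=((658,320),(670,312),.012))
for k,(a,b,z) in P.items():
    a=np.array(a)/3+[190,165];b=np.array(b)/3+[190,175]
    print(k,'tri',tri([ray(d['scene'],a),ray(d['side'],b)]),'sc',plane(d['scene'],a,z)[:2],'si',plane(d['side'],b,z)[:2])
for n in('scene','side'): print(n,ray(d[n],(0,0))[0])
print(R.from_rotvec(d['s']['ee_rot']).as_matrix())
E
```

```text
red tri [0.4416 0.2881 0.0446] sc [0.4362 0.273 ] si [0.4389 0.2725]
yel tri [0.4626 0.1393 0.0555] sc [0.4593 0.1314] si [0.4605 0.1304]
thi tri [0.4677 0.0272 0.0111] sc [0.4613 0.0134] si [0.463 0.011]
glue tri [ 0.4576 -0.1419  0.0764] sc [ 0.4505 -0.1544] si [ 0.453  -0.1554]
wax tri [ 0.4665 -0.265   0.0027] sc [ 0.4597 -0.2751] si [ 0.4621 -0.2749]
m1 tri [0.6073 0.0664 0.0117] sc [0.6064 0.0652] si [0.6077 0.0668]
m2 tri [0.616  0.0137 0.0088] sc [0.6127 0.0086] si [0.614  0.0092]
m3 tri [ 0.6233 -0.0437  0.008 ] sc [ 0.6188 -0.05  ] si [ 0.6211 -0.0484]
m4 tri [ 0.6302 -0.1007  0.0068] sc [ 0.6249 -0.1076] si [ 0.6266 -0.1069]
m5 tri [ 0.6334 -0.1629  0.0105] sc [ 0.6314 -0.1653] si [ 0.6329 -0.1639]
scene [ 0.0455 -0.8808  0.6583]
side [ 0.2407 -0.7688  0.5042]
[[-0.9659  0.2589 -0.0003]
 [ 0.2589  0.9659 -0.0016]
 [-0.0002 -0.0016 -1.    ]]
```

Order from the red knob: m5 beeswax, m4 thimble, m3 red spool, m2 yellow spool, m1 glue stick. The board yaw is about +0.108 rad. Next I turn the tool so its x axis runs along the row and go to an overhead view.

```bash
python3 -m creep '[[0,0,0,0,0,0.0573],[0,0,0,0,0,0.0573],[0,0,0,0,0,0.0573],[0,0,0,0,0,0.0573],[0,0,0,0,0,0.0573],[0,0,0,0,0,0.0573],[0,0,0,0,0,0.0573],[0,0,0,0,0,0.0573],[0,0,0,0,0,0.0573],[0,0,0,0,0,0.0573],[-0.07,0,-0.02,0,0,0],[-0.07,0,-0.02,0,0,0],[-0.07,0,-0.02,0,0,0],[-0.07,0,-0.02,0,0,0],[-0.07,0,-0.02,0,0,0],[-0.07,0,-0.02,0,0,0],[-0.07,0,-0.02,0,0,0],[-0.07,0,-0.02,0,0,0]]' -1 15
python3 -m creep '[[-0.07,0.06,0,0,0,0],[-0.07,0.06,0,0,0,0],[-0.07,0.06,0,0,0,0],[-0.07,0.06,0,0,0,0],[-0.07,0.06,0,0,0,0],[-0.07,0.06,0,0,0,0],[-0.07,0.06,0,0,0,0],[-0.07,0.06,0,0,0,0],[-0.07,0.06,0,0,0,0],[-0.07,0.06,0,0,0,0],[-0.07,0.06,0,0,0,0],[-0.05,0.04,0,0,0,0],[0,0,0,0,0,0],[0,0,0,0,0,0]]'
python3 - <<'E'
from cell import arm
import pickle,cv2
s=arm.observe();im=arm.get_image("wrist");pickle.dump((s,im),open("w1.pkl","wb"));cv2.imwrite("pics/w1.png",im["frame"][...,::-1])
print(s['position'],s['ee_rot'],s['joints'])
E
```

```text
clock: 1.65
position: [0.1861, 0.3795, 0.2908]
ee_rot: [2.097, 2.339, -0.0]
force: [-0.4, -0.0, 0.6]
width: 0.999
gripper_force: 0.0
clock: 2.82
position: [0.5006, 0.0839, 0.2904]
ee_rot: [2.101, 2.335, -0.002]
force: [0.5, 0.5, -0.5]
width: 1.0
gripper_force: 0.0
[0.5005584  0.08388339 0.29042055] [ 2.10114849e+00  2.33485526e+00 -1.71705716e-03] [-0.93394405  0.22091889  0.82036776  1.80237236 -0.17211302  1.19287609
  0.04354758]
```

View pics/w1.png

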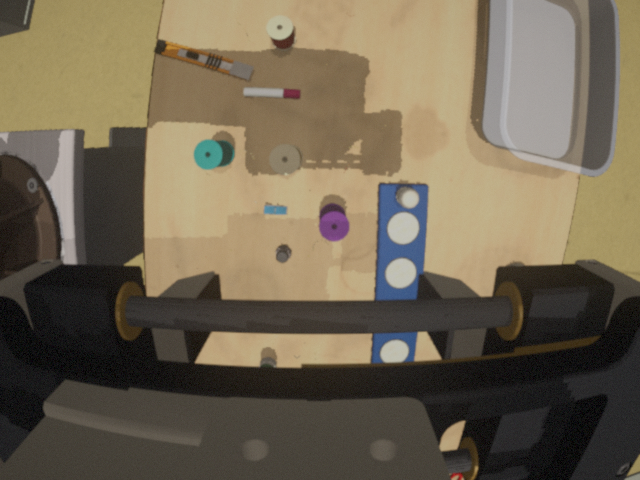

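The first wrist view shows the red spool top (281,27), yellow top (285,159), thimble (283,254), and marks m1 (403,228) and m2 (401,272). The decoys are turquoise (209,154) and purple (334,226). I'll take a second view further toward −y.

```bash
python3 -m creep '[[-0.08,0,0,0,0,0],[-0.08,0,0,0,0,0],[-0.08,0,0,0,0,0],[-0.08,0,0,0,0,0],[-0.08,0,0,0,0,0],[-0.08,0,0,0,0,0],[-0.08,0,0,0,0,0],[-0.08,0,0,0,0,0],[-0.08,0,0,0,0,0],[-0.08,0,0,0,0,0],[-0.07,0,0,0,0,0],[0,0,0,0,0,0],[0,0,0,0,0,0]]'
python3 - <<'E'
from cell import arm
import pickle,cv2
s=arm.observe();im=arm.get_image("wrist");pickle.dump((s,im),open("w2.pkl","wb"));cv2.imwrite("pics/w2.png",im["frame"][...,::-1])
print(s['position'],s['ee_rot'],s['joints'])
E
```

```text
clock: 3.95
position: [0.5375, -0.2606, 0.2905]
ee_rot: [-2.098, -2.337, -0.0]
force: [-0.1, 0.3, 0.1]
width: 1.0
gripper_force: 0.0
[ 0.5375053  -0.26059864  0.2904919 ] [-2.09849391e+00 -2.33697502e+00 -4.97501345e-05] [-0.22546603  0.42803173  0.87107366  1.59514735 -0.33820395  1.27792081
  0.80757882]
```

View pics/w2.png

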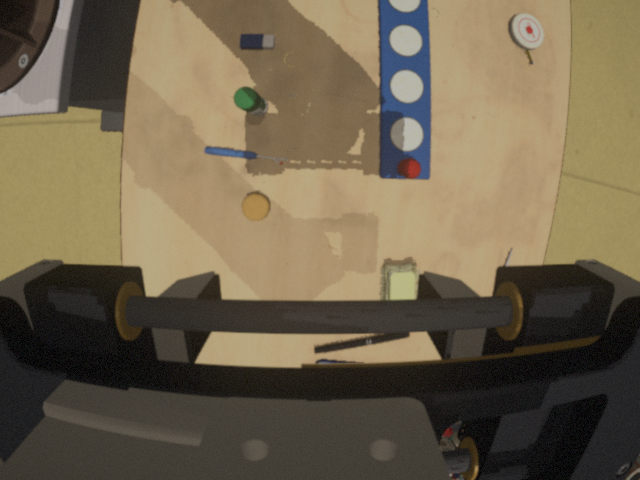

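The second view shows the glue stick top (246,98), beeswax (256,207), marks m3 (406,41), m4 (407,86) and m5 (407,134), and the red knob (411,168).

```bash
cat > m.py <<'E'
from h import *
np.set_printoptions(precision=4,suppress=True)
d=pickle.load(open("d0.pkl","rb"));w1=pickle.load(open("w1.pkl","rb"));w2=pickle.load(open("w2.pkl","rb"))
def cent(w,uv,r=24):
    g=w[1]['frame'][uv[1]-r:uv[1]+r,uv[0]-r:uv[0]+r].astype(int)
    m=((g[...,0]>g[...,2]*.95)&(g.min(2)>60)).astype(np.uint8)
    n,l,st,c=cv2.connectedComponentsWithStats(m);k=l[r,r];return c[k]+np.array(uv)-r,st[k][2:]
P={'red':(w1,(281,27),.052),'yel':(w1,(285,159),.06),'thi':(w1,(283,252),.021),'glue':(w2,(246,98),.086),'wax':(w2,(256,206),.013)}
S=dict(red=((78,36),(196,37)),yel=((187,103),(267,94)),thi=((269,237),(321,216)),glue=((384,290),(388,262)),wax=((512,520),(486,495)))
def wp(w,uv,z):
    c,q=wray(w[1],w[0]['position'],w[0]['ee_rot'],uv);return c+q*(z-c[2])/q[2]
for k,(w,uv,z) in P.items():
    a=np.array(S[k][0])/3+[190,165];b=np.array(S[k][1])/3+[190,175]
    t=tri([ray(d['scene'],a),ray(d['side'],b),wray(w[1],w[0]['position'],w[0]['ee_rot'],uv)])
    print(k,'tri',t,'known z',wp(w,uv,z)[:2])
ms=[]
for w,uv in ((w1,(403,228)),(w1,(401,272)),(w2,(406,41)),(w2,(407,86)),(w2,(407,134))):
    c,st=cent(w,uv);ms.append(wp(w,c,.012));print(c,st,ms[-1][:2])
ms=np.array(ms)[:,:2];t=np.array([116,58,0,-58,-116])/1000
px=np.polyfit(t,ms[:,0],1);py=np.polyfit(t,ms[:,1],1);print('row',px,py,np.arctan2(-px[0],py[0]))
print(np.c_[np.polyval(px,t),np.polyval(py,t)])
E
python3 m.py
```

```text
red tri [0.4396 0.2803 0.0483] known z [0.4401 0.279 ]
yel tri [0.4608 0.1341 0.0583] known z [0.4607 0.1342]
thi tri [0.4649 0.0206 0.0155] known z [0.4646 0.0224]
glue tri [ 0.4539 -0.151   0.0828] known z [ 0.4553 -0.152 ]
wax tri [ 0.4631 -0.2712  0.009 ] known z [ 0.4638 -0.2707]
[402.6258 227.6029] [ 32  33 831] [0.6063 0.0657]
[400.1549 272.5314] [ 31  30 749] [0.6127 0.0081]
[405.2503  40.1055] [ 33  31 815] [ 0.6192 -0.0495]
[406.211   86.0172] [ 34  33 872] [ 0.6256 -0.1073]
[406.1244 133.8216] [ 34  34 908] [ 0.6318 -0.1649]
row [-0.11    0.6191] [ 0.9943 -0.0496] 0.11019572876042592
[[ 0.6063  0.0658]
 [ 0.6127  0.0081]
 [ 0.6191 -0.0496]
 [ 0.6255 -0.1072]
 [ 0.6319 -0.1649]]
```

The marks fit a straight row to within 0.5 mm at 58 mm spacing, and the heights match the text. Beeswax goes first.

```bash
cat > go.py <<'E'
import sys;from cell import arm;from h import *
s=arm.observe();T=R.from_rotvec(s['ee_rot']).as_matrix();p=np.array(list(map(float,sys.argv[1:4])))
print('delta units',np.round(T.T@(p-s['position'])/.4,4),'tilt/yaw',np.round(T[:,2],3),np.degrees(np.arctan2(T[1,0],T[0,0])).round(2),'pos',s['position'].round(4),'w',s['width']*92,'t',s['clock'])
E
python3 -m creep '[[0,-0.037,0.08,0,0,0],[0,-0.037,0.08,0,0,0],[0,-0.037,0.08,0,0,0],[-0.005,-0.037,0.08,0,0,0],[0,-0.038,0.08,0,0,0],[0,0,0.08,0,0,0],[0,0,0.08,0,0,0],[0,0,0.06,0,0,0],[0,0,0.04,0,0,0],[0,0,0,0,0,0],[0,0,0,0,0,0],[0,0,0,0,0,0]]'; python3 go.py .4638 -.2707 .003
```

```text
clock: 5.0
position: [0.4652, -0.2697, 0.0278]
ee_rot: [2.095, 2.34, 0.002]
force: [-0.1, -0.7, -0.1]
width: 1.001
gripper_force: 0.0
delta units [-0.0022 -0.0038  0.0621] tilt/yaw [ 0.001  0.    -1.   ] 96.34 pos [ 0.4652 -0.2697  0.0278] w 92.06894594732174 t 5.0
```

```bash
python3 -m creep '[[-0.002,-0.0035,0.03,0,0,0],[0,0,0.022,0,0,0],[0,0,0.01,0,0,0],[0,0,0,0,0,0],[0,0,0,0,0,0]]'; python3 -m creep '[[0,0,0,0,0,0],[0,0,0,0,0,0],[0,0,0,0,0,0],[0,0,0,0,0,0],[0,0,0,0,0,0],[0,0,0,0,0,0],[0,0,0,0,0,0],[0,0,0,0,0,0],[0,0,0,0,0,0],[0,0,0,0,0,0]]' 1 15;python3 go.py .6319 -.1649 .10
```

```text
clock: 5.42
position: [0.4626, -0.2715, 0.0017]
ee_rot: [-2.097, -2.338, 0.0]
force: [0.1, -0.7, 0.8]
width: 1.002
gripper_force: 0.0
clock: 6.25
position: [0.4628, -0.2716, 0.0019]
ee_rot: [-2.097, -2.339, -0.0]
force: [0.1, 0.0, 0.6]
width: 0.378
gripper_force: 15.0
delta units [ 0.2192  0.4491 -0.2453] tilt/yaw [-0.  0. -1.] 96.23 pos [ 0.4628 -0.2716  0.0019] w 34.733364427525665 t 6.25
```

```bash
python3 -m creep '[[0,0,-0.04,0,0,0],[0,0,-0.08,0,0,0],[0,0,-0.08,0,0,0],[0.036,0.075,0,0,0,0],[0.036,0.075,0,0,0,0],[0.036,0.075,0,0,0,0],[0.036,0.075,0,0,0,0],[0.036,0.075,0,0,0,0],[0.036,0.075,0,0,0,0],[0,0,0,0,0,0],[0,0,0,0,0,0],[0,0,0,0,0,0]]';python3 go.py .6319 -.1657 .0145
```

```text
clock: 7.25
position: [0.6317, -0.1666, 0.0816]
ee_rot: [-2.097, -2.339, 0.002]
force: [-1.0, -0.5, -0.6]
width: 0.379
gripper_force: 15.0
delta units [0.0022 0.0009 0.1678] tilt/yaw [-0.001 -0.001 -1.   ] 96.23 pos [ 0.6317 -0.1666  0.0816] w 34.83666029580521 t 7.25
```

```bash
python3 -m creep '[[0.002,0.001,0.06,0,0,0],[0,0,0.06,0,0,0],[0,0,0.035,0,0,0],[0,0,0.012,0,0,0],[0,0,0,0,0,0],[0,0,0,0,0,0],[0,0,0,0,0,0]]';python3 go.py .6319 -.1657 .014
```

```text
clock: 7.83
position: [0.6331, -0.166, 0.0161]
ee_rot: [2.097, 2.337, 0.001]
force: [0.2, 0.3, -0.4]
width: 0.381
gripper_force: 15.0
delta units [ 0.0011 -0.0028  0.0051] tilt/yaw [ 0.001 -0.001 -1.   ] 96.2 pos [ 0.6331 -0.166   0.0161] w 35.04475296578108 t 7.8333
```

```bash
python3 -m creep '[[0.001,-0.0025,0.003,0,0,0],[0,0,0.002,0,0,0],[0,0,0,0,0,0],[0,0,0,0,0,0]]';python3 -m creep '[[0,0,0,0,0,0],[0,0,0,0,0,0],[0,0,0,0,0,0],[0,0,0,0,0,0],[0,0,0,0,0,0],[0,0,0,0,0,0],[0,0,-0.02,0,0,0],[0,0,-0.05,0,0,0],[0,0,-0.08,0,0,0],[0,0,-0.08,0,0,0],[0,0,0,0,0,0]]' -1;python3 go.py .4646 .0224 .1
```

```text
clock: 8.17
position: [0.6318, -0.1649, 0.0133]
ee_rot: [2.097, 2.339, 0.0]
force: [-0.1, -0.8, -0.3]
width: 0.381
gripper_force: 15.0
clock: 9.08
position: [0.6347, -0.167, 0.1118]
ee_rot: [2.093, 2.332, 0.006]
force: [1.3, -0.8, 1.3]
width: 0.999
gripper_force: 0.0
delta units [ 0.5168 -0.3718  0.0249] tilt/yaw [ 0.008 -0.002 -1.   ] 96.19 pos [ 0.6347 -0.167   0.1118] w 91.87677738283463 t 9.0833
```

```bash
python3 -m creep '[[0.0646,-0.0465,0,0,0,0],[0.0646,-0.0465,0,0,0,0],[0.0646,-0.0465,0,0,0,0],[0.0646,-0.0465,0,0,0,0],[0.0646,-0.0465,0,0,0,0],[0.0646,-0.0465,0,0,0,0],[0.0646,-0.0465,0,0,0,0],[0.0646,-0.0465,0,0,0,0],[0,0,0.06,0,0,0],[0,0,0.06,0,0,0],[0,0,0,0,0,0],[0,0,0,0,0,0],[0,0,0,0,0,0]]' -0.1;python3 go.py .4646 .0224 .003
```

```text
clock: 10.17
position: [0.462, 0.0235, 0.0581]
ee_rot: [2.099, 2.337, 0.001]
force: [-0.4, 0.2, 0.1]
width: 0.551
gripper_force: 0.0
delta units [-0.0035  0.0061  0.1378] tilt/yaw [ 0.001 -0.    -1.   ] 96.14 pos [0.462  0.0235 0.0581] w 50.65262832600735 t 10.1667
```

```bash
python3 - <<'E'
from cell import arm
import cv2
a=arm.get_image("scene")["frame"][...,::-1][200:330,260:450]
cv2.imwrite("pics/s2.png",cv2.convertScaleAbs(cv2.resize(a,None,fx=4,fy=4,interpolation=cv2.INTER_CUBIC),alpha=1.6))
E
```

```text
(no output)
```

View pics/s2.png

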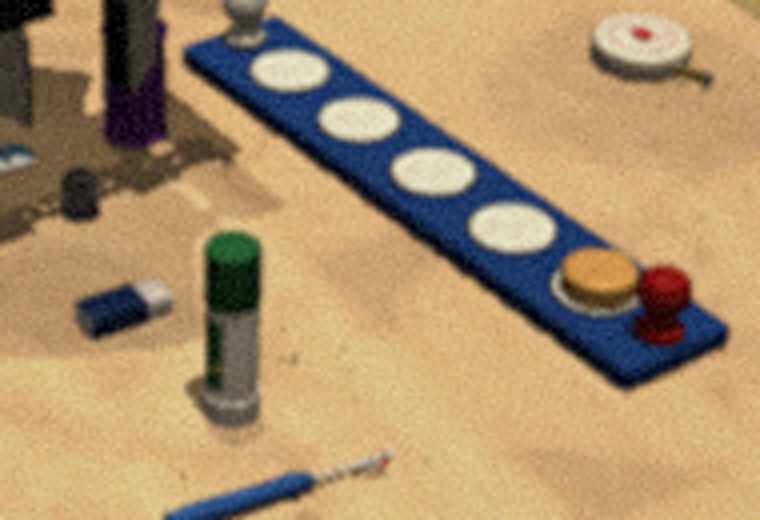

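The beeswax lies flat on m5 (600,275 in the crop), with white rim visible around it. On to the thimble.

```bash
python3 -m creep '[[-0.003,0.005,0.05,0,0,0],[0,0,0.05,0,0,0],[0,0,0.025,0,0,0],[0,0,0.01,0,0,0],[0,0,0,0,0,0],[0,0,0,0,0,0]]'; python3 go.py .4646 .0224 .003;python3 -m creep '[[0,0,0,0,0,0],[0,0,0,0,0,0],[0,0,0,0,0,0],[0,0,0,0,0,0],[0,0,0,0,0,0],[0,0,0,0,0,0],[0,0,0,0,0,0],[0,0,0,0,0,0]]' 1 10;python3 go.py .6255 -.1072 .1
```

```text
clock: 10.72
position: [0.4638, 0.023, 0.0038]
ee_rot: [2.098, 2.338, 0.001]
force: [1.1, -0.9, 0.2]
width: 0.551
gripper_force: 0.0
delta units [-0.0018  0.0018  0.0019] tilt/yaw [ 0.001  0.    -1.   ] 96.19 pos [0.4638 0.023  0.0038] w 50.647477444583146 t 10.7167
clock: 11.38
position: [0.4635, 0.0235, 0.0032]
ee_rot: [-2.097, -2.339, -0.0]
force: [-0.8, -0.2, 3.1]
width: 0.198
gripper_force: 10.1
delta units [-0.3687  0.3671 -0.2419] tilt/yaw [ 0.  0. -1.] 96.24 pos [0.4635 0.0235 0.0032] w 18.22871689001102 t 11.3833
```

```bash
python3 -m creep '[[0,0,-0.02,0,0,0],[0,0,-0.05,0,0,0],[0,0,-0.08,0,0,0],[0,0,-0.08,0,0,0],[-0.046,0.046,0,0,0,0],[-0.046,0.046,0,0,0,0],[-0.046,0.046,0,0,0,0],[-0.046,0.046,0,0,0,0],[-0.046,0.046,0,0,0,0],[-0.046,0.046,0,0,0,0],[-0.046,0.046,0,0,0,0],[-0.046,0.046,0,0,0,0],[0,0,0.07,0,0,0],[0,0,0.07,0,0,0],[0,0,0,0,0,0],[0,0,0,0,0,0],[0,0,0,0,0,0]]';python3 go.py .6255 -.108 .0155
python3 - <<'E'
from cell import arm
import cv2
a=arm.get_image("scene")["frame"][...,::-1][200:310,310:450]
cv2.imwrite("pics/s3.png",cv2.convertScaleAbs(cv2.resize(a,None,fx=4,fy=4,interpolation=cv2.INTER_CUBIC),alpha=1.6))
E
```

```text
clock: 12.8
position: [0.626, -0.1072, 0.0405]
ee_rot: [2.097, 2.338, 0.0]
force: [0.4, -0.8, -0.0]
width: 0.2
gripper_force: 9.9
delta units [-0.0018 -0.0015  0.0624] tilt/yaw [ 0.001 -0.    -1.   ] 96.23 pos [ 0.626  -0.1072  0.0405] w 18.387031120298953 t 12.8
```

View pics/s3.png

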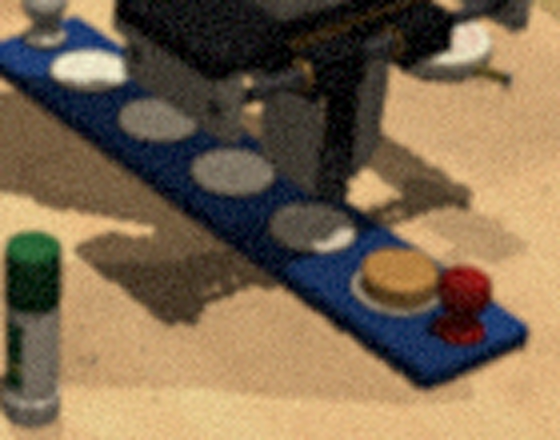

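The thimble is hidden between the fingers (340,185); the 18.4 mm width and the 10 N pad force say it is held. I'll set it down.

```bash
python3 -m creep '[[-0.002,-0.0015,0.035,0,0,0],[0,0,0.018,0,0,0],[0,0,0.008,0,0,0],[0,0,0.0015,0,0,0],[0,0,0,0,0,0],[0,0,0,0,0,0]]';python3 go.py .6255 -.108 .0152;python3 -m creep '[[0,0,0,0,0,0],[0,0,0,0,0,0],[0,0,0,0,0,0],[0,0,0,0,0,0],[0,0,0,0,0,0],[0,0,-0.02,0,0,0],[0,0,-0.05,0,0,0],[0,0,-0.08,0,0,0],[0,0,-0.08,0,0,0],[0,0,-0.05,0,0,0],[0,0,0,0,0,0],[0,0,0,0,0,0]]' -1; python3 go.py .4401 .279 .15
python3 - <<'E'
from h import *
d=pickle.load(open("d0.pkl","rb"));
w1=pickle.load(open("w1.pkl","rb"))
for uv in((209,154),(334,226)):
    c,q=wray(w1[1],w1[0]['position'],w1[0]['ee_rot'],uv);print((c+q*(.06-c[2])/q[2]).round(3))
E
```

```text
clock: 13.35
position: [0.625, -0.1075, 0.0145]
ee_rot: [-2.097, -2.339, -0.001]
force: [-2.0, 1.7, 4.9]
width: 0.205
gripper_force: 10.3
delta units [-0.0013  0.0011 -0.0017] tilt/yaw [-0.     0.001 -1.   ] 96.24 pos [ 0.625  -0.1075  0.0145] w 18.871315733197235 t 13.35
clock: 14.35
position: [0.626, -0.108, 0.1278]
ee_rot: [2.096, 2.337, 0.003]
force: [0.1, 0.5, -0.3]
width: 0.989
gripper_force: 0.0
delta units [ 1.0123 -0.3567 -0.0568] tilt/yaw [ 0.003  0.    -1.   ] 96.24 pos [ 0.626  -0.108   0.1278] w 91.01791555329886 t 14.35
[0.378 0.133 0.06 ]
[0.519 0.069 0.06 ]
```

```bash
python3 -m creep '[[0.074,-0.039,-0.02,0,0,0],[0.074,-0.039,-0.02,0,0,0],[0.074,-0.039,-0.02,0,0,0],[0.074,-0.039,-0.02,0,0,0],[0.074,-0.039,-0.02,0,0,0],[0.074,-0.039,-0.02,0,0,0],[0.074,-0.039,0,0,0,0],[0.074,-0.039,0,0,0,0],[0.074,-0.039,0,0,0,0],[0.074,-0.039,0,0,0,0],[0,0,0,0,0,0],[0,0,0,0,0,0],[0,0,0,0,0,0]]'
python3 - <<'E'
from cell import arm
import pickle,cv2
from h import *
s=arm.observe();im=arm.get_image("wrist");pickle.dump((s,im),open("w3.pkl","wb"));f=im["frame"][...,::-1].copy()
sc=arm.get_image("scene")["frame"][...,::-1][200:310,310:450]
p,r=s['position'],s['ee_rot'];print(p)
for q in ((.4401,.279,.052),):
    u=wproj(im,p,r,q);print(u);f=f.copy();cv2.drawMarker(f,(int(u[0]),int(u[1])),(0,0,255),0,10,1)
cv2.imwrite("pics/w3.png",np.hstack([f[0:270,150:470],cv2.convertScaleAbs(cv2.resize(sc,(344,270),interpolation=cv2.INTER_CUBIC),alpha=1.6)]))
E
```

```text
clock: 15.43
position: [0.4378, 0.1691, 0.1738]
ee_rot: [2.096, 2.339, -0.001]
force: [-0.0, -0.8, 0.3]
width: 1.005
gripper_force: 0.0
[0.43781165 0.16913502 0.17377775]
(np.float64(336.9774934337703), np.float64(90.84580134838572))
```

View pics/w3.png

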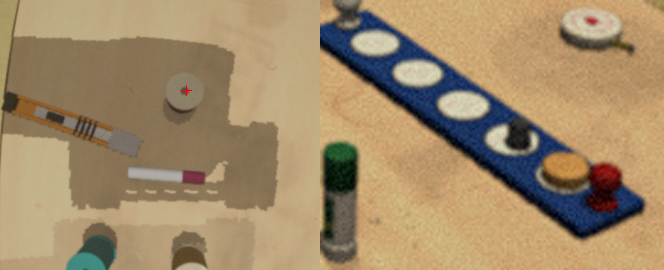

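The red spool top is at (334,91) full frame, which gives x ≈ 0.438. The thimble stands on m4 but sits a few mm toward the red knob, so I'll measure and mend that later. Now the red spool, gripped at its top flange.

```bash
python3 go.py .438 .279 .030; python3 -m creep '[[0.068,-0.003,0.02,0,0,0],[0.068,-0.003,0.02,0,0,0],[0.068,-0.003,0.04,0,0,0],[0.069,-0.003,0.06,0,0,0],[0,0,0.06,0,0,0],[0,0,0.06,0,0,0],[0,0,0.04,0,0,0],[0,0,0.02,0,0,0],[0,0,0,0,0,0],[0,0,0,0,0,0]]' -0.4 ; python3 go.py .438 .279 .030
```

```text
delta units [0.2759 0.0283 0.3598] tilt/yaw [ 0.    -0.001 -1.   ] 96.11 pos [0.4385 0.1682 0.174 ] w 92.02527963533664 t 15.5333
clock: 16.37
position: [0.4222, 0.2765, 0.0464]
ee_rot: [2.1, 2.336, -0.0]
force: [0.2, -0.2, 0.7]
width: 0.701
gripper_force: 0.0
delta units [0.002  0.0399 0.0409] tilt/yaw [ 0. -0. -1.] 96.11 pos [0.4222 0.2765 0.0464] w 64.46834929850216 t 16.3667
```

```bash
python3 -m creep '[[0.002,0.02,0,0,0,0],[0,0.02,0,0,0,0],[0,0,0.02,0,0,0],[0,0,0.02,0,0,0],[0,0,0,0,0,0],[0,0,0,0,0,0]]'; python3 go.py .438 .279 .030
python3 - <<'E'
from cell import arm
import cv2,numpy as np
f=arm.get_image("wrist")["frame"][...,::-1][200:400,100:540];sc=arm.get_image("scene")["frame"][...,::-1][150:230,170:270]
cv2.imwrite("pics/w4.png",cv2.convertScaleAbs(np.hstack([f,cv2.resize(sc,(250,200),interpolation=cv2.INTER_CUBIC)]),alpha=1.6))
E
```

```text
clock: 16.87
position: [0.4365, 0.2797, 0.0295]
ee_rot: [-2.097, -2.339, 0.002]
force: [0.4, 0.6, -0.2]
width: 0.7
gripper_force: 0.0
delta units [-0.0021  0.0036 -0.0013] tilt/yaw [-0.001 -0.001 -1.   ] 96.23 pos [0.4365 0.2797 0.0295] w 64.40943201981578 t 16.8667
```

View pics/w4.png

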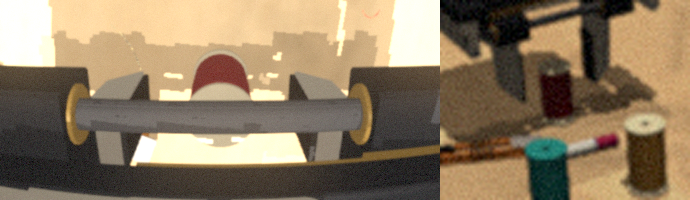

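The red spool stands upright, centred between the fingers (221 against a midpoint of 217). Closing now.

```bash
python3 -m creep '[[0,0.0025,0,0,0,0],[0,0,0,0,0,0],[0,0,0,0,0,0],[0,0,0,0,0,0],[0,0,0,0,0,0],[0,0,0,0,0,0],[0,0,0,0,0,0],[0,0,0,0,0,0]]' 1 12; python3 -m creep '[[0,0,-0.03,0,0,0],[0,0,-0.07,0,0,0],[0,0,-0.08,0,0,0],[0,0,-0.08,0,0,0],[0,0,0,0,0,0],[0,0,0,0,0,0]]'; python3 go.py .6191 -.0496 .13
```

```text
clock: 17.63
position: [0.4381, 0.2802, 0.0302]
ee_rot: [-2.097, -2.339, -0.0]
force: [0.6, -0.3, 1.1]
width: 0.284
gripper_force: 12.0
clock: 18.13
position: [0.4392, 0.2808, 0.1363]
ee_rot: [-2.097, -2.339, -0.006]
force: [-1.0, -0.1, -0.7]
width: 0.282
gripper_force: 12.0
delta units [-0.8701  0.3573  0.0146] tilt/yaw [ 0.003  0.003 -1.   ] 96.24 pos [0.4392 0.2808 0.1363] w 25.932502209485556 t 18.1333
```

```bash
python3 - <<'E'
from cell import arm
import cv2,numpy as np
f=arm.get_image("wrist")["frame"][...,::-1][180:400,200:440]
h=lambda n,a,b,c,d:cv2.resize(arm.get_image(n)["frame"][...,::-1][a:b,c:d],(260,220),interpolation=cv2.INTER_CUBIC)
cv2.imwrite("pics/w5.png",cv2.convertScaleAbs(np.hstack([f,h("scene",110,210,160,278),h("side",130,230,200,318)]),alpha=1.6))
E
```

```text
(no output)
```

View pics/w5.png

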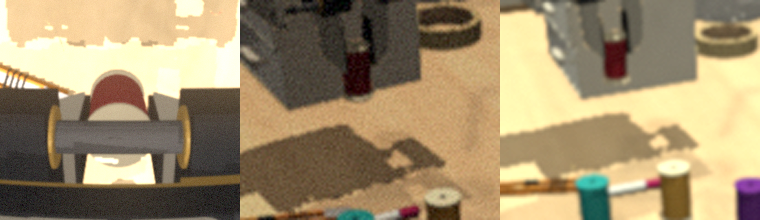

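The spool hangs upright in the fingers in both fixed views. I'll check its offset along the pad from its flange edge in the wrist view (around row 283).

```bash
python3 - <<'E'
from h import *
im=pickle.load(open("w3.pkl","rb"))[1]
for z in(-.0218,-.0158,.0302):
  for x in(0,.0145,.018,.022): print(z,x,np.round(wproj(im,np.zeros(3),np.zeros(3)+1e-9,(x,1e-6,z)),1), np.round(wproj(im,np.zeros(3),np.zeros(3)+1e-9,(x,.0145,z)),1))
E
```

```text
-0.0218 0 [317.1 313.6] [352.9 313.4]
-0.0218 0.0145 [317.  280.2] [354. 280.]
-0.0218 0.018 [317.  271.7] [354.3 271.6]
-0.0218 0.022 [317.  261.9] [354.6 261.8]
-0.0158 0 [317.2 307.5] [351.7 307.4]
-0.0158 0.0145 [317.1 275.1] [352.7 275. ]
-0.0158 0.018 [317.1 266.9] [352.9 266.8]
-0.0158 0.022 [317.1 257.4] [353.2 257.3]
0.0302 0 [317.4 272. ] [344.5 271.9]
0.0302 0.0145 [317.4 245.9] [345.  245.8]
0.0302 0.018 [317.4 239.4] [345.1 239.4]
0.0302 0.022 [317.4 231.9] [345.2 231.9]
```

```bash
python3 -m creep '[[-0.04,0.015,0,0,0,0],[-0.072,0.0298,0,0,0,0],[-0.072,0.0298,0,0,0,0],[-0.072,0.0298,0,0,0,0],[-0.072,0.0298,0,0,0,0],[-0.072,0.0298,0,0,0,0],[-0.072,0.0298,0,0,0,0],[-0.072,0.0298,0,0,0,0],[-0.072,0.0298,0,0,0,0],[-0.072,0.0298,0,0,0,0],[-0.072,0.0298,0,0,0,0],[-0.072,0.0298,0,0,0,0],[-0.038,0.015,0,0,0,0],[0,0,0.06,0,0,0],[0,0,0.06,0,0,0],[0,0,0.04,0,0,0],[0,0,0,0,0,0],[0,0,0,0,0,0],[0,0,0,0,0,0]]';python3 go.py .6191 -.049 .0427
```

```text
clock: 19.87
position: [0.6184, -0.0506, 0.0705]
ee_rot: [2.098, 2.339, -0.0]
force: [0.4, 0.1, -0.7]
width: 0.281
gripper_force: 12.0
delta units [0.0037 0.0022 0.0695] tilt/yaw [-0. -0. -1.] 96.22 pos [ 0.6184 -0.0506  0.0705] w 25.828101216392877 t 19.8667
```

```bash
python3 -m creep '[[0.0035,0.002,0.03,0,0,0],[0,0,0.025,0,0,0],[0,0,0.012,0,0,0],[0,0,0.0025,0,0,0],[0,0,0,0,0,0],[0,0,0,0,0,0],[0,0,0,0,0,0]]';python3 go.py .6191 -.049 .0427
```

```text
clock: 20.45
position: [0.6188, -0.0488, 0.0422]
ee_rot: [-2.097, -2.339, 0.0]
force: [0.4, 0.5, -0.4]
width: 0.284
gripper_force: 12.0
delta units [-0.0006  0.0006 -0.0013] tilt/yaw [-0. -0. -1.] 96.23 pos [ 0.6188 -0.0488  0.0422] w 26.130938391586113 t 20.45
```

```bash
python3 -m creep '[[0,0,0,0,0,0],[0,0,0,0,0,0],[0,0,0,0,0,0],[0,0,0,0,0,0],[0,0,0,0,0,0],[0,0,-0.03,0,0,0],[0,0,-0.06,0,0,0],[0,0,-0.08,0,0,0],[0,0,-0.08,0,0,0],[0.04,-0.062,-0.02,0,0,0],[0.04,-0.062,-0.02,0,0,0],[0.04,-0.062,0,0,0,0],[0.04,-0.062,0,0,0,0],[0.04,-0.062,0,0,0,0],[0.04,-0.062,0,0,0,0],[0,0,0,0,0,0],[0,0,0,0,0,0],[0,0,0,0,0,0]]' -1
python3 - <<'E'
from cell import arm
from h import *
s=arm.observe();im=arm.get_image("wrist");pickle.dump((s,im),open("w6.pkl","wb"));f=im["frame"][...,::-1].copy()
sc=arm.get_image("scene")["frame"][...,::-1][200:310,310:450]
p,r=s['position'],s['ee_rot'];print(p)
u=wproj(im,p,r,(.4607,.1342,.06));print(u);cv2.drawMarker(f,(int(u[0]),int(u[1])),(0,0,255),0,10,1)
cv2.imwrite("pics/w6.png",np.hstack([f[0:270,150:470],cv2.convertScaleAbs(cv2.resize(sc,(344,270),interpolation=cv2.INTER_CUBIC),alpha=1.6)]))
E
```

```text
clock: 21.95
position: [0.4615, 0.0305, 0.1592]
ee_rot: [2.096, 2.339, 0.003]
force: [0.0, -0.4, -0.2]
width: 0.999
gripper_force: 0.0
[0.46147002 0.03050206 0.15916406]
(np.float64(332.78619876926797), np.float64(94.15572308595813))
```

View pics/w6.png

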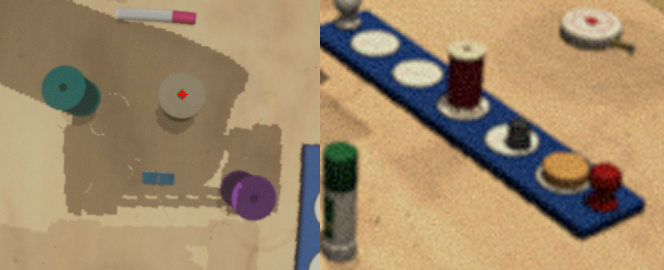

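The yellow spool's top hole sits right on the predicted pixel (332,94). The red spool stands upright on m3.

```bash
python3 go.py .4607 .1342 .038; python3 -m creep '[[0.064,0.006,0,0,0,0],[0.064,0.006,0,0,0,0],[0.064,0.006,0,0,0,0],[0.064,0.006,0,0,0,0],[0,0,0.04,0,0,0],[0,0,0.04,0,0,0],[0,0,0,0,0,0],[0,0,0,0,0,0],[0,0,0,0,0,0]]' -0.22;python3 go.py .4607 .1342 .038
```

```text
delta units [0.2599 0.0249 0.3021] tilt/yaw [ 0.002 -0.    -1.   ] 96.18 pos [0.4618 0.0298 0.1589] w 92.01545682608217 t 22.05
clock: 22.8
position: [0.4599, 0.1324, 0.1269]
ee_rot: [2.099, 2.336, 0.0]
force: [-0.3, 0.3, 0.6]
width: 0.614
gripper_force: 0.0
delta units [0.0043 0.0024 0.2223] tilt/yaw [ 0.001 -0.    -1.   ] 96.13 pos [0.4599 0.1324 0.1269] w 56.5084294121309 t 22.8
```

```bash
python3 -m creep '[[0.004,0.0025,0.06,0,0,0],[0,0,0.06,0,0,0],[0,0,0.06,0,0,0],[0,0,0.035,0,0,0],[0,0,0.007,0,0,0],[0,0,0,0,0,0],[0,0,0,0,0,0]]';python3 go.py .4607 .1342 .038; python3 -m creep '[[0,0,0,0,0,0],[0,0,0,0,0,0],[0,0,0,0,0,0],[0,0,0,0,0,0],[0,0,0,0,0,0],[0,0,0,0,0,0],[0,0,0,0,0,0],[0,0,0,0,0,0]]' 1 12;python3 go.py .4607 .1342 .038; python3 -m creep '[[0,0,-0.03,0,0,0],[0,0,-0.07,0,0,0],[0,0,-0.08,0,0,0],[0,0,-0.08,0,0,0],[0,0,0,0,0,0],[0,0,0,0,0,0]]'; python3 go.py .6127 .0081 .13
```

```text
clock: 23.38
position: [0.4608, 0.1349, 0.0386]
ee_rot: [2.098, 2.338, 0.002]
force: [-0.2, 0.8, -0.5]
width: 0.61
gripper_force: 0.0
delta units [-0.0016 -0.0003  0.0015] tilt/yaw [ 0.001  0.001 -1.   ] 96.19 pos [0.4608 0.1349 0.0386] w 56.09412296572911 t 23.3833
clock: 24.05
position: [0.46, 0.1351, 0.0377]
ee_rot: [2.097, 2.339, 0.001]
force: [-0.9, 1.4, 5.3]
width: 0.331
gripper_force: 12.0
delta units [-0.0025  0.0014 -0.0007] tilt/yaw [ 0.  0. -1.] 96.23 pos [0.46   0.1351 0.0377] w 30.444946844559368 t 24.05
clock: 24.55
position: [0.4605, 0.1356, 0.1427]
ee_rot: [2.096, 2.339, 0.005]
force: [-0.1, -0.2, -0.3]
width: 0.325
gripper_force: 12.0
delta units [-0.3585  0.3432  0.032 ] tilt/yaw [ 0.002  0.002 -1.   ] 96.28 pos [0.4605 0.1356 0.1427] w 29.881294791492955 t 24.55
```

```bash
python3 -m creep '[[-0.025,0.025,0,0,0,0],[-0.056,0.054,0,0,0,0],[-0.056,0.054,0,0,0,0],[-0.056,0.054,0,0,0,0],[-0.056,0.054,0,0,0,0],[-0.056,0.054,0,0,0,0],[-0.035,0.035,0,0,0,0],[-0.017,0.014,0,0,0,0],[0,0,0.06,0,0,0],[0,0,0.06,0,0,0],[0,0,0.04,0,0,0],[0,0,0,0,0,0],[0,0,0,0,0,0],[0,0,0,0,0,0]]';python3 go.py .6127 .009 .0503
```

```text
clock: 25.72
position: [0.6121, 0.0081, 0.0779]
ee_rot: [2.097, 2.339, 0.0]
force: [0.1, 0.2, -0.3]
width: 0.324
gripper_force: 12.0
delta units [0.002  0.0018 0.0691] tilt/yaw [ 0.  0. -1.] 96.24 pos [0.6121 0.0081 0.0779] w 29.791550957359874 t 25.7167
```

```bash
python3 -m creep '[[0.002,0.0015,0.03,0,0,0],[0,0,0.025,0,0,0],[0,0,0.012,0,0,0],[0,0,0.002,0,0,0],[0,0,0,0,0,0],[0,0,0,0,0,0],[0,0,0,0,0,0]]';python3 go.py .6127 .009 .0503
```

```text
clock: 26.3
position: [0.6126, 0.0089, 0.0498]
ee_rot: [-2.097, -2.339, 0.0]
force: [-0.1, -0.4, -0.3]
width: 0.326
gripper_force: 12.0
delta units [ 0.0002  0.0004 -0.0012] tilt/yaw [-0.  0. -1.] 96.23 pos [0.6126 0.0089 0.0498] w 30.000744297998192 t 26.3
```

```bash
python3 -m creep '[[0,0,0.001,0,0,0],[0,0,0,0,0,0],[0,0,0,0,0,0],[0,0,0,0,0,0],[0,0,0,0,0,0],[0,0,-0.03,0,0,0],[0,0,-0.06,0,0,0],[0,0,-0.08,0,0,0],[0,0,-0.08,0,0,0],[0,0,-0.075,0,0,0],[-0.075,-0.058,0,0,0,0],[-0.075,-0.058,0,0,0,0],[-0.075,-0.058,0,0,0,0],[-0.075,-0.058,0,0,0,0],[-0.075,-0.058,0,0,0,0],[-0.075,-0.058,0,0,0,0],[-0.075,-0.058,0,0,0,0],[-0.075,-0.058,0,0,0,0],[0,0,0,0,0,0],[0,0,0,0,0,0]]' -1
python3 - <<'E'
from cell import arm
from h import *
s=arm.observe();im=arm.get_image("wrist");pickle.dump((s,im),open("w7.pkl","wb"));f=im["frame"].astype(int)
p,r=s['position'],s['ee_rot'];u=wproj(im,p,r,(.455,-.152,.086));print(p,u)
m=((f[...,1]>f[...,0]+25)&(f[...,1]>f[...,2]+10)).astype(np.uint8)
n,l,st,c=cv2.connectedComponentsWithStats(m)
for i in range(1,n):
    if st[i][4]>40: print(st[i],c[i])
E
```

```text
clock: 27.97
position: [0.4527, -0.2523, 0.1807]
ee_rot: [2.103, 2.332, 0.001]
force: [0.0, 0.5, 0.3]
width: 0.998
gripper_force: 0.0
[ 0.45267057 -0.25229622  0.18066429] (np.float64(336.2848596569048), np.float64(98.3380981012912))
[319  83  30  30 645] [333.69457364  97.28837209]
```

```bash
python3 go.py .4535 -.1515 .037; python3 -m creep '[[0.062,0.007,0,0,0,0],[0.062,0.007,0,0,0,0],[0.062,0.007,0,0,0,0],[0.062,0.007,0,0,0,0],[0,0,0.04,0,0,0],[0,0,0.04,0,0,0],[0,0,0,0,0,0],[0,0,0,0,0,0],[0,0,0,0,0,0]]' -0.2;python3 go.py .4535 -.1515 .037
```

```text
delta units [0.2461 0.0249 0.3583] tilt/yaw [ 0.001  0.    -1.   ] 96.1 pos [ 0.4539 -0.2505  0.1803] w 92.19841380475198 t 28.0167
clock: 28.77
position: [0.4551, -0.1499, 0.1482]
ee_rot: [2.096, 2.339, 0.0]
force: [0.1, 0.1, 0.0]
width: 0.604
gripper_force: 0.0
delta units [-0.0036 -0.0044  0.278 ] tilt/yaw [ 0. -0. -1.] 96.26 pos [ 0.4551 -0.1499  0.1482] w 55.53852684769879 t 28.7667
```

```bash
python3 -m creep '[[-0.0035,-0.004,0.05,0,0,0],[0,0,0.06,0,0,0],[0,0,0.06,0,0,0],[0,0,0.06,0,0,0],[0,0,0.035,0,0,0],[0,0,0.013,0,0,0],[0,0,0,0,0,0],[0,0,0,0,0,0]]';python3 go.py .4535 -.1515 .037; python3 -m creep '[[0,0,0,0,0,0],[0,0,0,0,0,0],[0,0,0,0,0,0],[0,0,0,0,0,0],[0,0,0,0,0,0],[0,0,0,0,0,0],[0,0,0,0,0,0],[0,0,0,0,0,0]]' 1 12;python3 go.py .4535 -.1515 .038; python3 -m creep '[[0,0,-0.03,0,0,0],[0,0,-0.07,0,0,0],[0,0,-0.08,0,0,0],[0,0,-0.08,0,0,0],[0,0,-0.06,0,0,0],[0,0,0,0,0,0],[0,0,0,0,0,0]]'; python3 go.py .6063 .0658 .15
```

```text
clock: 29.43
position: [0.4538, -0.152, 0.0372]
ee_rot: [2.097, 2.338, 0.001]
force: [-0.0, -0.8, 0.4]
width: 0.598
gripper_force: 0.0
delta units [ 0.0014 -0.0005  0.0005] tilt/yaw [ 0.001 -0.    -1.   ] 96.22 pos [ 0.4538 -0.152   0.0372] w 55.00430190378507 t 29.4333
clock: 30.1
position: [0.4532, -0.1516, 0.0365]
ee_rot: [2.097, 2.339, 0.001]
force: [-0.4, 1.5, 5.0]
width: 0.258
gripper_force: 12.0
delta units [ 0.0001  0.0007 -0.0038] tilt/yaw [ 0.  0. -1.] 96.24 pos [ 0.4532 -0.1516  0.0365] w 23.727892427096883 t 30.1
clock: 30.68
position: [0.4538, -0.1515, 0.1652]
ee_rot: [2.095, 2.338, 0.003]
force: [0.6, 0.1, -0.6]
width: 0.258
gripper_force: 12.0
delta units [0.4982 0.4382 0.0392] tilt/yaw [ 0.003  0.    -1.   ] 96.27 pos [ 0.4538 -0.1515  0.1652] w 23.705606362983822 t 30.6833
```

```bash
python3 -m creep '[[0.03,0.026,0,0,0,0],[0.06,0.053,0,0,0,0],[0.06,0.053,0,0,0,0],[0.06,0.053,0,0,0,0],[0.06,0.053,0,0,0,0],[0.06,0.053,0,0,0,0],[0.06,0.053,0,0,0,0],[0.06,0.053,0,0,0,0],[0.03,0.027,0,0,0,0],[0.018,0.014,0,0,0,0],[0,0,0.06,0,0,0],[0,0,0.08,0,0,0],[0,0,0.06,0,0,0],[0,0,0.03,0,0,0],[0,0,0,0,0,0],[0,0,0,0,0,0],[0,0,0,0,0,0]]';python3 go.py .6063 .0659 .049
```

```text
clock: 32.1
position: [0.6064, 0.0648, 0.0736]
ee_rot: [2.097, 2.337, 0.002]
force: [0.0, -0.1, -0.6]
width: 0.257
gripper_force: 12.0
delta units [0.0027 0.     0.0614] tilt/yaw [ 0.002  0.    -1.   ] 96.19 pos [0.6064 0.0648 0.0736] w 23.64482304466246 t 32.1
```

```bash
python3 -m creep '[[0.0025,0,0.03,0,0,0],[0,0,0.02,0,0,0],[0,0,0.01,0,0,0],[0,0,0.002,0,0,0],[0,0,0,0,0,0],[0,0,0,0,0,0],[0,0,0,0,0,0]]';python3 go.py .6063 .0659 .049
```

```text
clock: 32.68
position: [0.6053, 0.0667, 0.0475]
ee_rot: [-2.097, -2.339, -0.0]
force: [-1.7, 0.4, 2.4]
width: 0.258
gripper_force: 12.0
delta units [-0.0023  0.0022 -0.0038] tilt/yaw [-0.  0. -1.] 96.25 pos [0.6053 0.0667 0.0475] w 23.76513566169694 t 32.6833
```

```bash
python3 -m creep '[[-0.001,0.002,-0.002,0,0,0],[0,0,0,0,0,0],[0,0,0,0,0,0]]'; python3 -m creep '[[0,0,0,0,0,0],[0,0,0,0,0,0],[0,0,0,0,0,0],[0,0,0,0,0,0],[0,0,0,0,0,0],[0,0,-0.03,0,0,0],[0,0,-0.06,0,0,0],[0,0,-0.08,0,0,0],[0,0,-0.08,0,0,0],[0,0,-0.08,0,0,0],[0,0,-0.08,0,0,0],[-0.05,-0.007,-0.06,0,0,0],[-0.06,-0.01,-0.06,0,0,0],[-0.06,-0.01,-0.06,0,0,0],[-0.06,-0.01,-0.06,0,0,0],[-0.06,-0.01,-0.06,0,0,0],[-0.06,-0.01,-0.06,0,0,0],[-0.06,-0.01,-0.06,0,0,0],[-0.06,-0.01,-0.06,0,0,0],[-0.06,-0.01,0,0,0,0]]' -1;python3 -m creep '[[0,0,0,0,0,0],[0,0,0,0,0,0],[0,0,0,0,0,0]]'
python3 - <<'E'
from cell import arm
from h import *
s=arm.observe();im=arm.get_image("wrist");pickle.dump((s,im),open("w8.pkl","wb"));f=im["frame"]
p,r=s['position'],s['ee_rot'];print(p,r)
M=[(.6063,.0658),(.6127,.0081),(.6191,-.0496),(.6255,-.1072),(.6319,-.1649)]
for (x,y),h in zip(M,(.098,.072,.064,.033,.025)): print(np.round(wproj(im,p,r,(x,y,.012)),1),np.round(wproj(im,p,r,(x,y,h)),1))
cv2.imwrite("pics/w8.png",f[...,::-1])
E
```

```text
clock: 32.93
position: [0.6065, 0.066, 0.0483]
ee_rot: [2.097, 2.339, -0.0]
force: [-0.0, -0.2, -0.3]
width: 0.26
gripper_force: 12.0
clock: 34.6
position: [0.5951, -0.151, 0.4101]
ee_rot: [2.094, 2.334, 0.005]
force: [0.4, 0.1, -0.2]
width: 1.002
gripper_force: 0.0
clock: 34.85
position: [0.5945, -0.1479, 0.4044]
ee_rot: [-2.097, -2.338, -0.001]
force: [-0.1, 0.1, -0.0]
width: 1.0
gripper_force: 0.0
[ 0.59451292 -0.14789604  0.40443823] [-2.09713703e+00 -2.33832727e+00 -6.12439226e-04]
[341.8  52.8] [346.   36.1]
[342.   90.2] [344.9  83.2]
[342.1 128.9] [344.6 126.8]
[342.  167.9] [342.9 168.6]
[341.7 206.5] [342.3 207.9]
```

```bash
cat > chk.py <<'E'
import sys;from h import *
s,im=pickle.load(open(sys.argv[1],"rb"));f=im['frame'].astype(int);p,r=s['position'],s['ee_rot']
def onz(c,z):
    o,q=wray(im,p,r,c);return (o+q*(z-o[2])/q[2])[:2]
hsv=cv2.cvtColor(im['frame'],cv2.COLOR_RGB2HSV)
M=dict(glue=(.6063,.0658,.098),yel=(.6127,.0081,.072),red=(.6191,-.0496,.064),thi=(.6255,-.1072,.024),wax=(.6319,-.1649,.025))
for k,(x,y,h) in M.items():
    c0=np.round(wproj(im,p,r,(x,y,h))).astype(int);R_=16
    sl=np.s_[c0[1]-R_:c0[1]+R_,c0[0]-R_:c0[0]+R_]
    H,S,V=[a.astype(int) for a in cv2.split(hsv[sl])];g=f[sl]
    m={'glue':(H>40)&(H<90)&(S>70),'thi':(V<105)&(S<100),'wax':(H<25)&(S>110)&(V>70),'yel':(S<85)&(V>75),'red':(S<85)&(V>75)}[k]
    n,l,st,c=cv2.connectedComponentsWithStats(m.astype(np.uint8));
    j=1+np.argmin([np.hypot(*(c[i]-R_))-st[i][4]**.5/2 for i in range(1,n)])
    b=st[j];cc=c[j]+c0-R_;print(k,'pred',c0,'cent',cc.round(1),'bbox',b,'err mm',((onz(cc,h)-[x,y])*1000).round(1))
c0=np.round(wproj(im,p,r,M['thi'])).astype(int)
print(im['frame'][c0[1]-13:c0[1]+17,c0[0]-14:c0[0]+15].max(2))
E
python3 chk.py w8.pkl
```

```text
glue pred [346  36] cent [346.2  37.9] bbox [  8   9  18  20 283] err mm [ 0.5 -2.5]
yel pred [345  83] cent [344.3  84.2] bbox [  0   4  31  28 634] err mm [-0.7 -1.5]
red pred [345 127] cent [342.9 128.6] bbox [  0   3  29  29 660] err mm [-1.9 -2.7]
thi pred [343 168] cent [342.2 172. ] bbox [10 16 11 10 62] err mm [ 0.2 -5.4]
wax pred [342 208] cent [342.2 207.8] bbox [  6   5  22  22 373] err mm [-0.1  0.2]
[[131 131 130 130 131 124 123 122 121 135 147 156 162 161 163 156 148 137
  126 125 128 130 131 131 131 130 122 111  88]
 [132 130 131 128 127 127 127 142 156 167 173 177 181 182 180 178 176 168
  162 146 137 128 130 130 129 131 128 119 103]
 [132 133 131 130 126 138 155 168 176 181 182 184 183 182 184 184 183 181
  180 171 162 141 124 117 125 129 128 127 117]
 [130 131 129 128 140 164 176 181 183 183 182 183 182 183 183 185 183 183
  184 182 177 165 141 121 124 128 127 130 126]
 [130 128 127 138 166 179 181 182 184 186 183 186 182 183 185 185 185 183
  186 184 181 180 166 142 129 127 128 129 131]
 [127 120 134 162 177 182 185 183 186 184 182 183 183 184 184 186 183 185
  184
[... 2246 characters left out ...]
146 161 166 165 159 146 140 140 142 145 152 159
  167 163 154 139 131 130 132 132 130 130 130]
 [134 133 131 134 131 128 129 133 144 160 162 158 161 163 164 162 159 157
  151 140 129 126 128 131 129 131 132 133 132]
 [133 133 133 132 132 133 129 122 126 131 140 142 147 151 149 146 137 137
  129 130 131 131 133 132 130 131 131 130 133]
 [133 134 134 136 134 131 135 129 126 125 125 125 128 127 127 128 128 125
  130 127 133 132 132 131 135 131 133 133 131]
 [133 134 135 135 132 135 134 133 128 130 128 129 130 129 128 127 133 130
  131 129 134 132 131 129 132 131 132 130 130]
 [136 133 135 135 134 135 136 134 132 134 133 131 130 131 133 132 132 132
  132 129 133 132 134 133 132 131 131 128 129]]
```

The wrist-view numbers say beeswax, spools and glue stick are within about 2 mm. The thimble is about 7 mm off toward the red knob, so I'll regrasp it centred and shift it.

```bash
python3 go.py .6262 -.1142 .0155; python3 -m creep '[[0.035,0.043,0.05,0,0,0],[0.035,0.043,0.08,0,0,0],[0,0,0.09,0,0,0],[0,0,0.09,0,0,0],[0,0,0.09,0,0,0],[0,0,0.09,0,0,0],[0,0,0.09,0,0,0],[0,0,0.09,0,0,0],[0,0,0.08,0,0,0],[0,0,0,0,0,0],[0,0,0,0,0,0],[0,0,0,0,0,0]]' -0.1; python3 go.py .6262 -.1142 .0155
```

```text
delta units [0.0724 0.0879 0.9716] tilt/yaw [-0.001  0.001 -1.   ] 96.3 pos [ 0.5947 -0.1472  0.4041] w 92.08347994345695 t 34.9
clock: 35.9
position: [0.627, -0.1166, 0.1061]
ee_rot: [2.095, 2.339, 0.001]
force: [0.4, -0.9, 0.8]
width: 0.551
gripper_force: 0.0
delta units [ 0.0064 -0.0016  0.2264] tilt/yaw [ 0.002 -0.001 -1.   ] 96.29 pos [ 0.627  -0.1166  0.1061] w 50.72036016640574 t 35.9
```

```bash
python3 -m creep '[[0.006,-0.001,0.06,0,0,0],[0,0,0.07,0,0,0],[0,0,0.06,0,0,0],[0,0,0.03,0,0,0],[0,0,0.0065,0,0,0],[0,0,0,0,0,0],[0,0,0,0,0,0]]'; python3 go.py .6262 -.1142 .0155;python3 -m creep '[[0,0,0,0,0,0],[0,0,0,0,0,0],[0,0,0,0,0,0],[0,0,0,0,0,0],[0,0,0,0,0,0],[0,0,0,0,0,0],[0,0,0,0,0,0],[0,0,0,0,0,0]]' 1 8;python3 go.py .6255 -.1072 .0155
```

```text
clock: 36.48
position: [0.6266, -0.115, 0.0157]
ee_rot: [2.096, 2.337, 0.002]
force: [0.4, -0.4, 0.6]
width: 0.553
gripper_force: 0.0
delta units [ 0.002  -0.0007  0.0005] tilt/yaw [ 0.003 -0.001 -1.   ] 96.23 pos [ 0.6266 -0.115   0.0157] w 50.85615811260278 t 36.4833
clock: 37.15
position: [0.6254, -0.1145, 0.0139]
ee_rot: [2.097, 2.339, 0.0]
force: [0.1, -0.3, 2.6]
width: 0.21
gripper_force: 8.0
delta units [ 0.018   0.0023 -0.004 ] tilt/yaw [ 0.  0. -1.] 96.24 pos [ 0.6254 -0.1145  0.0139] w 19.341428643313556 t 37.15
```

```bash
python3 -m creep '[[0,0,-0.012,0,0,0],[0,0,0,0,0,0],[0.009,0.001,0,0,0,0],[0.009,0.001,0,0,0,0],[0,0,0,0,0,0],[0,0,0.005,0,0,0],[0,0,0.003,0,0,0],[0,0,0,0,0,0],[0,0,0,0,0,0]]'; python3 go.py .6255 -.1072 .0145
```

```text
clock: 37.9
position: [0.6251, -0.1074, 0.0151]
ee_rot: [-2.098, -2.339, 0.0]
force: [-0.3, 0.5, 0.2]
width: 0.203
gripper_force: 8.0
delta units [0.0004 0.001  0.0016] tilt/yaw [-0. -0. -1.] 96.22 pos [ 0.6251 -0.1074  0.0151] w 18.71656533063063 t 37.9
```

```bash
python3 -m creep '[[0,0.001,0.002,0,0,0],[0,0,0,0,0,0],[0,0,0,0,0,0]]'; python3 -m creep '[[0,0,0,0,0,0],[0,0,0,0,0,0],[0,0,0,0,0,0],[0,0,0,0,0,0],[0,0,0,0,0,0],[0,0,-0.03,0,0,0],[0,0,-0.06,0,0,0],[0,0,-0.08,0,0,0],[0,0,-0.08,0,0,0],[0,0,-0.08,0,0,0],[0,0,-0.08,0,0,0],[-0.03,-0.03,-0.08,0,0,0],[-0.04,-0.03,-0.08,0,0,0],[-0.04,-0.03,-0.08,0,0,0],[0,0,-0.08,0,0,0],[0,0,-0.08,0,0,0],[0,0,-0.08,0,0,0],[0,0,0,0,0,0],[0,0,0,0,0,0],[0,0,0,0,0,0]]' -1
python3 - <<'E'
from cell import arm
from h import *
s=arm.observe();im=arm.get_image("wrist");pickle.dump((s,im),open("w9.pkl","wb"));f=im["frame"][...,::-1]
p,r=s['position'],s['ee_rot'];print(p)
a=cv2.resize(f[15:235,300:390],(240,587),interpolation=cv2.INTER_CUBIC);b=a.copy();k=240/90
for q in [(.6063,.0658,.098),(.6127,.0081,.072),(.6191,-.0496,.064),(.6255,-.1072,.033),(.6319,-.1649,.025)]:
    u=(np.array(wproj(im,p,r,q))-[300,15]+.5)*k-.5;cv2.drawMarker(b,tuple(int(round(x)) for x in u),(0,0,255),0,11,1)
c=cv2.resize(arm.get_image("scene")["frame"][...,::-1][180:300,300:445],(300,293),interpolation=cv2.INTER_CUBIC)
d=cv2.resize(arm.get_image("side")["frame"][...,::-1][185:305,325:470],(300,294),interpolation=cv2.INTER_CUBIC)
cv2.imwrite("pics/fin.png",np.hstack([a,b,cv2.convertScaleAbs(np.vstack([c,d]),alpha=1.5)]))
E
python3 chk.py w9.pkl | head -5
```

```text
clock: 38.15
position: [0.6257, -0.1073, 0.0145]
ee_rot: [2.097, 2.339, 0.0]
force: [-0.1, 0.3, 0.4]
width: 0.208
gripper_force: 8.0
clock: 39.82
position: [0.5942, -0.1548, 0.3705]
ee_rot: [-2.097, -2.338, -0.0]
force: [0.9, 0.1, 1.3]
width: 0.998
gripper_force: 0.0
[ 0.5942014  -0.15481732  0.3705059 ]
glue pred [349  23] cent [349.1  24.8] bbox [  7   8  20  22 324] err mm [ 0.6 -3. ]
yel pred [348  73] cent [347.3  74.1] bbox [  0   3  31  29 672] err mm [-0.4 -1.4]
red pred [347 120] cent [345.6 121.4] bbox [  0   3  31  29 719] err mm [-1.9 -2.4]
thi pred [345 164] cent [345.1 163.7] bbox [11 10 11 13 98] err mm [0.1 1.1]
wax pred [345 207] cent [344.6 206.8] bbox [  4   4  24  24 432] err mm [0.  0.1]
```

View pics/fin.png

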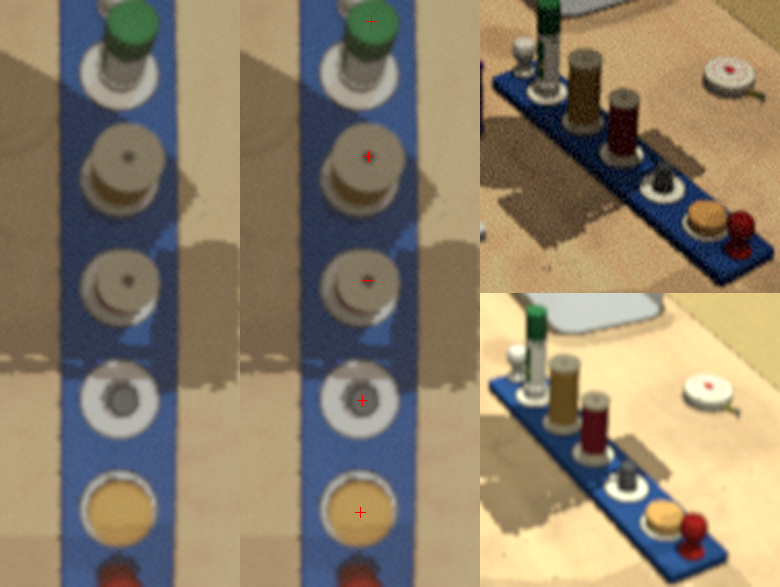

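The final view shows all five upright and centred in the right order. The spool holes lie on the predicted crosses, and the thimble is now at the middle of m4. The gripper is open and clear, so I'm handing in.

```bash
python3 -c "
from cell import arm
print(arm.sign_off())"
```

```text
the job is handed in; nothing more can be done
None
```

I placed all five pieces upright on the blue board: beeswax cake next to the red knob, then thimble, red spool, yellow spool and green glue stick next to the white knob. By the last camera check each was within about 3 mm of its mark's centre; I let go of everything and handed the job in at about 40 s. The sign-off gave no verdict.

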